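# Preset the seed counter

### The job

Set the seed counter's three preset wheels to 4, 2, 5, reading from left to right as seen from the robot: the number of dots on the face on top counts, and each wheel must rest in its click. Then press the load button fully in and let it out again; do not press it before the number is right, and leave the other things on the bench where they are.

Things in the scene. Friction and masses are not known exactly. Their poses are not given: they have to be found in the camera images.
- counter: the seed counter, a fixed white machine 260 mm deep (x), reaching 280 mm right and 160 mm left of its origin, which lies on the table below the middle wheel. +x points away from the robot, +y left along the wheels' common level axle, z up. Deck 80 mm above the table; an aluminium feed bowl (156 mm across, rim 150 mm above the table) stands on it 195 mm right of the origin.
- wheel_left (a joint): angle of the left preset wheel (+y), rad. 0 = the face with 1 dot on top; each step of 1.047 (60 degrees) brings the next number up: 2.094 = 3 dots, 5.236 = 6. It grows as the wheel's top moves along the counter's +x (away from the robot). The wheel stops beyond 1 and beyond 6: it cannot go round from 6 to 1.
- wheel_middle (a joint): angle of the middle preset wheel (centre), rad. 0 = the face with 1 dot on top; each step of 1.047 (60 degrees) brings the next number up: 2.094 = 3 dots, 5.236 = 6. It grows as the wheel's top moves along the counter's +x (away from the robot). The wheel stops beyond 1 and beyond 6: it cannot go round from 6 to 1.
- wheel_right (a joint): angle of the right preset wheel (-y), rad. 0 = the face with 1 dot on top; each step of 1.047 (60 degrees) brings the next number up: 2.094 = 3 dots, 5.236 = 6. It grows as the wheel's top moves along the counter's +x (away from the robot). The wheel stops beyond 1 and beyond 6: it cannot go round from 6 to 1.
- axle_left (a point): centre of the left wheel, on the axle, 75 mm above the table. Each wheel is a white six-sided drum, 64 mm across flats, 30 mm wide, with 1 to 6 dots on its faces and a grey bar lug on each edge. Lugs are as wide as the wheel, 8 mm thick, and stand out from 37 to 55 mm from the axle. The wheels are 44 mm apart (14 mm gaps).
- axle_middle (a point): centre of the middle wheel, on the axle, 75 mm above the table; wheel as the left one. At rest a flat is level on top and lugs stand 30 and 90 degrees either side of straight up. To step a wheel, push the lug that stands 30 degrees short of the top over to 30 degrees beyond it, then lift out and take the next lug.
- axle_right (a point): centre of the right wheel, on the axle, 75 mm above the table; wheel as the left one. A hidden spring clicks each wheel into its six rest positions: a lug takes about 5 N to start, less as it goes. Let go before half a step it springs back; past half a step it snaps on by itself to the next rest.
- load (a joint): travel of the load button, m: 0 = out, 0.008 = fully in. It springs back; fully in takes about 6 N.
- load_top (a point): centre of the top of the load button, a black round push button 34 mm across on a grey base, on the deck 125 mm left of the middle wheel; it is pressed straight down 8 mm
- forceps_mid (a point): bystander, leave alone: steel forceps, 130 mm long, lying on the machine's far deck. Point at its middle.
- dish_mid (a point): bystander, leave alone: closed clear plastic culture dish, 94 mm across, 20 mm high, on the table at the machine's left end. Point at its middle.
- jar_mid (a point): bystander, leave alone: sample jar with a white lid, 60 mm across, 85 mm high, on the table behind the machine. Point at its middle.
- beaker_mid (a point): bystander, leave alone: open glass cup, 68 mm across, 90 mm high, on the table at the machine's left end. Point at its middle.
- tray_mid (a point): bystander, leave alone: low white tray, 70 x 120 x 22 mm, on the table behind the machine. Point at its middle.
- flask_mid (a point): bystander, leave alone: amber bottle, 56 mm across, 130 mm high, on the table beyond the machine's right end. Point at its middle.
- spatula_mid (a point): bystander, leave alone: flat steel spatula with a black handle, 155 mm long, lying on the machine's near deck. Point at its middle.

How it is judged:
By the outcome, as a careful person would: the job done as asked, in the order asked, and still so for the second after the job is handed in, with the robot touching nothing.
It also fails if it takes over 64 s, if anything falls off the work surface, if the arm or the gripper's body presses on something with over 40 N, if the wrist force passes 120 N, or if a joint passes its speed limit or range.

### The arm

A 6-joint arm with a two-finger parallel gripper is mounted at the origin on the work surface. World frame = base frame: x ahead of the robot, y to its left, z up, the work surface at z = 0. Lengths are in m, angles in degrees, forces in N, time in s.
With the tool pointing down it reaches from about 0.35 to 0.975 m from the base axis. Payload 17.4 kg.
Tool frame: the origin (TCP) lies midway between the tips of the shut fingers; the grasp point (between the pads) lies 19 mm behind it (manip.grip_depth is the distance from the TCP to the grasp point, in m); z points along the fingers, y is the direction in which the jaws open and shut (so a half turn about z gives the same grasp; the last joint's range is limited). The gripper opens to 85 mm and grips with 20 to 120 N. Pads are 22 mm wide; open, the fingers measure 114 mm over their backs; the gripper's body (76 mm by 85 mm) begins 54 mm behind the grasp point. The pads swing forward as they close: fully open they stand 13 mm farther back than shut.
Start: joints at [70.371, 6.646, 82.598, -0, 90.757, -2.166], TCP at [0.203, 0.644, 0.231] pointing down, gripper open.
Joint ranges: [-162.19, 162.19], [-47.58, 125.68], [4.15, 143.07], [-65.23, 245.23], [0.69, 171.88], [-170.13, 170.13]. Speed limits (degrees/s): [108.29, 108.29, 127.2, 180, 180, 180].

### API

Orientations are given as [roll, pitch, yaw] about the fixed x, y, z axes, in that order (R = Rz(yaw) Ry(pitch) Rx(roll)).
In Python, from bench import manip gives the robot as it stands.
- The arm moves only by the tool send_rows, never from a script. Its argument "series" is one flat list of numbers, 4 for each row, row after row: the shift along the world's x, y, z in m, then the turn about the world's z in rad. In form: [tx, ty, tz, turn, tx, ty, tz, turn, ...]. A call has 1 to 20 rows; each row shifts and turns the pose as measured when the row begins; what a row does not reach is not made up. A row lasts 1/8 s, in which the tool goes at most 62.5 mm and 10.7 degrees, less where a joint would pass 70% of its speed; a pose out of reach is approached as far as the arm can. A call is refused whole if a number of a shift passes 0.0625 or a number of a turn 0.188, either way. A call with a gripper value outside its range is refused whole. "claw" is the finger opening in m, from 0 to 0.0854, set as the call begins (left out, the last holds). The fingers move at their own pace and stop on an object; the grip force is fixed at half the most. Time passes only in rows, so rows that do not move let the fingers close. It gives the time, the measured TCP pose, the force and the opening at its end, in the units of the state.
- manip.read_state(): the state, without advancing time (a new reading comes with each control period).
- manip.camera(name): name is "scene" or "top"; returns a dict with "pixels" (420x560x3 uint8, red, green, blue), "vertical_fov" (degrees; the focal length in pixels is half the picture's height over the tangent of half this angle, whatever the lens; pixels are square), "cx", "cy" (the principal point, pixels), "rvec" (rotation vector, rad) and "tvec" (3), from world to camera coordinates, as OpenCV has them. Camera axes: x right, y down, z forward; pixel columns grow to the right and rows downward; lengths in m; the calibration is good to about 2 mm. A picture is of the moment at which its call begins. There is no depth.
- manip.job_done(): hands the job in, once; it reports no verdict.
Trained networks look in the newest picture that a camera, given by its name, has taken for a name from the list of things; names that differ only in an ending like _2 or _b are one class to them, and where a whole thing is asked for, a point or a joint stands for the part that bears it (a point fixed in the world has none). Each returns a list of dicts, best first, with "p" (0 to 1); they miss things now and then, are a little off and sometimes report something else, mostly with a low value. They report only what shows in the picture. A call takes as long as a camera call.
- manip.recognise(label, camera): "centre" ([x, y, z] in m, in world coordinates, good to about 4 mm: the middle of the surface that is visible of it).
The state is a dict: "time_s": time; "joints": joint angles; "dq": joint speeds; "joint_torque": joint torques, N m; "position": TCP position; "orientation": TCP orientation; "force": force on the tool from outside, world axes, zero at the start; "torque": the same for the moment, N m; "width": finger opening in m.
Only numpy, scipy, OpenCV 4.12 (cv2) and the standard library are available. Lean on these libraries where they do the work, as an engineer would, in place of code of your own. Each camera call takes 0.05 s, during which the arm holds its last target. There are 200 camera calls.

## Working session

There is one attempt and no reset: what is moved stays moved. The work goes in short steps, Python scripts to look and compute and a tool call to move; the robot and the scene stay as the last step left them, time stands still between calls to the robot, and variables do not carry over. Pictures are saved under pics/ and viewed, about 8 in all and at most 12, crops included, and the job is handed in when it is done.

Besides the shell and the picture viewer there is one more tool, called in YAML: its name, and indented under it one key for each argument. send_rows: Moves the arm, as the interface text tells. Its arguments: {"type":"object","properties":{"series":{"type":"array"},"claw":{"type":"number"}},"required":["series"]}

```bash
mkdir -p pics; cat > h.py <<'E'
import numpy as np, cv2
from bench import manip
def cal(c):
    f=c["pixels"].shape[0]/2/np.tan(np.radians(c["vertical_fov"]/2))
    return np.array([[f,0,c["cx"]],[0,f,c["cy"]],[0,0,1]]),np.array(c["rvec"],float).ravel(),np.array(c["tvec"],float).ravel()
def proj(c,P):
    K,r,t=cal(c); return cv2.projectPoints(np.array(P,float).reshape(-1,3),r,t,K,None)[0].reshape(-1,2)
def back(c,uv,z):
    K,r,t=cal(c); R=cv2.Rodrigues(r)[0]; o=-R.T@t
    d=R.T@np.linalg.inv(K)@np.array([uv[0],uv[1],1.]); return o+d*(z-o[2])/d[2]
def save(c,n,s=1,box=None):
    im=c["pixels"][:,:,::-1]
    if box: im=im[box[1]:box[3],box[0]:box[2]]
    cv2.imwrite("pics/"+n,cv2.resize(im,None,fx=s,fy=s,interpolation=cv2.INTER_CUBIC))
E
python3 - <<'E'
from h import *
for n in("scene","top"):
    c=manip.camera(n); save(c,n+"1.png",1.4); K,r,t=cal(c); print(n,K[0,0],-cv2.Rodrigues(r)[0].T@t)
    for l in("axle_left","axle_middle","axle_right","load_top","counter"):
        print(l,[(np.round(d["centre"],3),round(d["p"],2)) for d in manip.recognise(l,n)][:4])
print(manip.read_state())
E
```

```text
scene 399.4208875258374 [0.99854739 0.36249691 0.83087261]
axle_left [(array([ 0.578, -0.036,  0.079]), 0.84)]
axle_middle [(array([ 0.575, -0.035,  0.081]), 0.61)]
axle_right [(array([ 0.573, -0.038,  0.083]), 0.92)]
load_top [(array([0.526, 0.12 , 0.102]), 0.5), (array([0.553, 0.046, 0.092]), 0.42)]
counter [(array([ 0.577, -0.036,  0.078]), 0.75), (array([ 0.436, -0.009,  0.085]), 0.59)]
top 423.90160586843996 [0.37097917 0.02887388 0.95520381]
axle_left [(array([ 0.535, -0.071,  0.078]), 0.68), (array([0.519, 0.124, 0.107]), 0.32)]
axle_middle [(array([ 0.535, -0.068,  0.081]), 0.81), (array([0.439, 0.213, 0.02 ]), 0.17)]
axle_right [(array([ 0.534, -0.068,  0.074]), 0.89)]
load_top [(array([0.519, 0.125, 0.108]), 0.66), (array([ 0.537, -0.068,  0.077]), 0.51), (array([0.707, 0.117, 0.08 ]), 0.34)]
counter [(array([ 0.54 , -0.069,  0.081]), 0.76)]
{'time_s': 0.6, 'joints': array([ 7.03701295e+01,  6.64384077e+00,  8.25962871e+01,  2.02840839e-04,
        9.07551685e+01, -2.16553806e+00]), 'dq': array([-0.01871582,  0.01561372,  0.04743896,  0.08731297, -0.07763786,
       -0.02526145]), 'joint_torque': array([ 5.04331638e-04, -7.31384110e+01, -6.32438064e+01,  3.13283147e-05,
        5.29122372e-04,  3.41541033e-05]), 'position': array([0.20258603, 0.64389933, 0.2313464 ]), 'orientation': array([ 1.79995292e+02, -2.49428407e-05,  1.62535670e+02]), 'force': array([ 0.74143695,  0.80628523, -0.17712723]), 'torque': array([ 0.03193535, -0.02202943, -0.04118708]), 'width': 0.08575118544216703}
```

View pics/scene1.png

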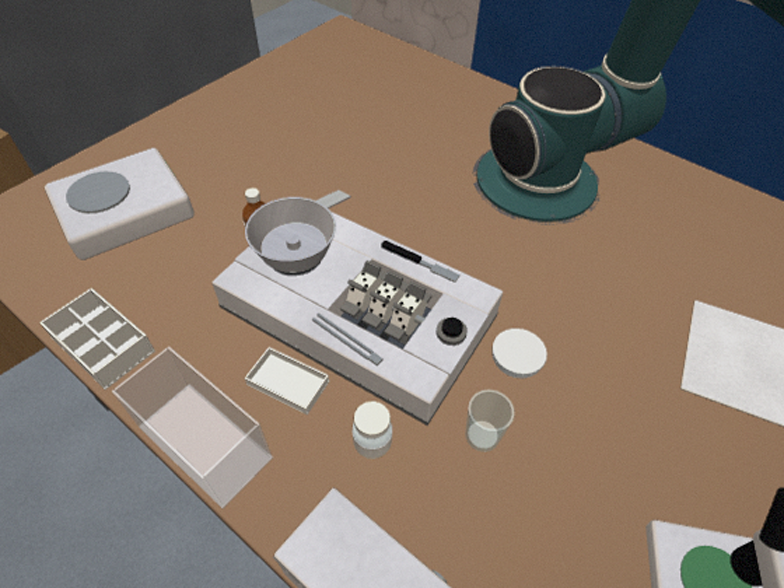

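View pics/top1.png

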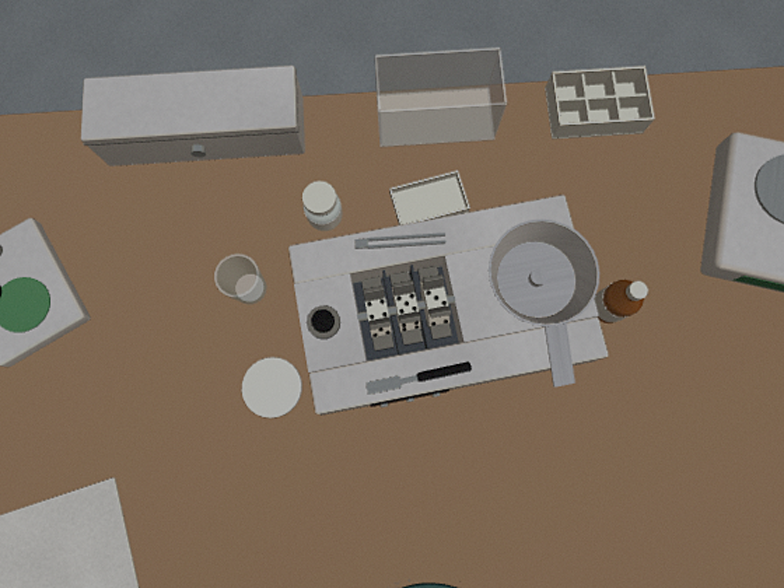

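The top picture shows the wheels' tops at about (377,310), (405,303), (436,298), the button at (323,321), and the bowl at (543,275) with its handle toward the robot at (561,355). The machine is turned by about +8°. I'll zoom in on the wheels next to read the dots.

```bash
python3 - <<'E'
from h import *
c=manip.camera("top"); d=manip.camera("scene")
a=c["pixels"][175:265,240:340]; b=d["pixels"][175:265,230:330]
im=np.hstack([cv2.resize(x,None,fx=4,fy=4,interpolation=cv2.INTER_CUBIC) for x in(a,b)])
cv2.imwrite("pics/crop1.png",im[:,:,::-1])
P=[back(c,np.array(u)/1.4,z) for u,z in(((290,246),.08),((566,197),.08),((607,357),.08),((317,413),.08),((323,320),.1),((377,310),.107),((405,303),.107),((436,298),.107))]
print(np.round(P,4))
E
```

```text
[[ 6.445e-01  1.684e-01  8.000e-02]
 [ 6.949e-01 -2.646e-01  8.000e-02]
 [ 4.426e-01 -2.923e-01  8.000e-02]
 [ 3.904e-01  1.371e-01  8.000e-02]
 [ 5.224e-01  1.205e-01  1.000e-01]
 [ 5.306e-01  4.080e-02  1.070e-01]
 [ 5.382e-01 -6.000e-04  1.070e-01]
 [ 5.425e-01 -4.620e-02  1.070e-01]]
```

View pics/crop1.png

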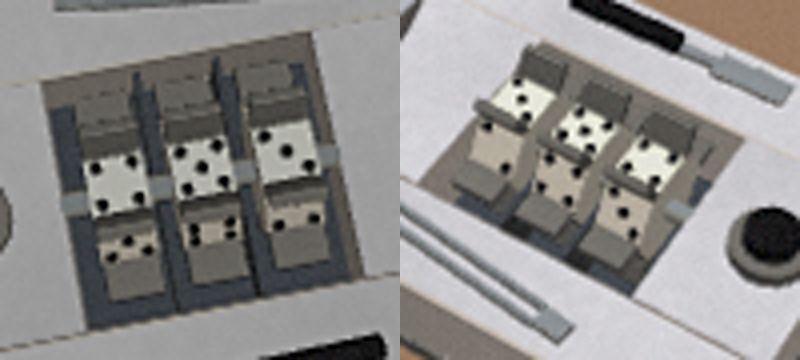

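The dots read 4, 5, 3 from left to right. The neighbouring faces agree: near faces 5, 6, 4 and far faces 3, 4, 2. So the left wheel stays, the middle goes back 3 steps and the right goes forward 2.

The fit gives a yaw of about 6.6° and a middle axle at about (0.537, -0.002). The button should then be at (0.522, 0.122), which matches the measured (0.522, 0.1205). I'm moving with shut fingers and the jaws along the axle.

send_rows:
  series: [0.02, -0.05, 0, 0.03, 0.02, -0.05, 0, 0.03, 0.02, -0.05, 0, 0.03, 0.02, -0.05, 0, 0.03, 0.02, -0.05, 0, 0.03, 0.02, -0.05, 0, 0.03, 0.02, -0.05, 0, 0.03, 0.02, -0.05, 0, 0.03, 0.02, -0.05, 0, 0.03, 0.02, -0.05, 0, 0.03, 0.02, -0.05, 0, 0.03, 0.02, -0.05, 0, 0.03, 0.02, -0.05, 0, 0.03, 0.02, -0.04, 0, 0.03, 0, 0, 0, 0]
  claw: 0

```text
time_s: 2.58
position: [0.486, -0.0695, 0.2323]
orientation: [180.0, 0.4, -172.5]
force: [-0.5, 0.7, -0.3]
width: 0.0002
```

send_rows:
  series: [0.006, 0.0175, -0.03, -0.015, 0, 0, -0.03, 0, 0, 0, -0.02, 0, 0, 0, 0, 0]

```text
time_s: 3.08
position: [0.4916, -0.0501, 0.1512]
orientation: [179.9, 0.5, -173.4]
force: [0.2, -0.1, 0.4]
width: -0.0003
```

```bash
python3 - <<'E'
from h import *
c=manip.camera("top"); d=manip.camera("scene")
a=c["pixels"][145:275,210:370]; b=d["pixels"][125:255,210:370]
im=np.hstack([cv2.resize(x,None,fx=2.5,fy=2.5,interpolation=cv2.INTER_CUBIC) for x in(a,b)])
cv2.imwrite("pics/crop2.png",im[:,:,::-1])
s=manip.read_state(); print(s["position"],s["orientation"],s["force"])
print(proj(d,[s["position"]])-[210,125])
E
```

```text
[ 0.49240376 -0.05039779  0.1530919 ] [ 179.98839765    0.6677391  -173.44974819] [ 0.74911015  0.10593562 -0.31834106]
[[63.02434555 47.12911681]]
```

View pics/crop2.png

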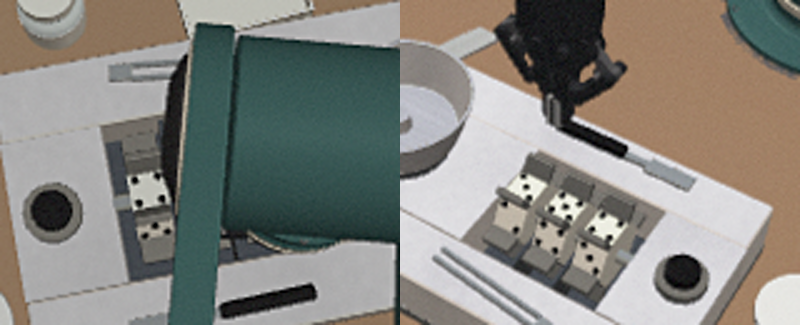

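The right half shows the shut fingertips at about (557,120), which matches the projection of the TCP. They are near the wheel and in line with the right one, so I'll descend and push the first step.

send_rows:
  series: [0, -0.001, -0.025, 0, 0, 0, -0.011, 0, 0, 0, 0, 0]

```text
time_s: 3.55
position: [0.494, -0.0516, 0.1203]
orientation: [-179.9, 1.0, -173.5]
force: [0.2, 0.7, -0.3]
width: 0.0001
```

send_rows:
  series: [0, 0, -0.005, 0, 0.006, 0.0007, 0, 0, 0.008, 0.001, 0, 0, 0.008, 0.001, 0, 0]

```text
time_s: 4.05
position: [0.5172, -0.0491, 0.1179]
orientation: [-179.9, 1.0, -173.5]
force: [-4.1, 0.8, 3.7]
width: -0.0001
```

send_rows:
  series: [0.007, 0.0008, -0.001, 0, 0.007, 0.0008, 0, 0, 0.007, 0.0008, 0, 0, 0.005, 0.0005, 0, 0, 0, 0, 0, 0]

```text
time_s: 4.68
position: [0.5462, -0.0458, 0.1172]
orientation: [-179.9, 1.0, -173.5]
force: [-0.8, 1.6, 0.3]
width: 0.0001
```

send_rows:
  series: [-0.003, 0, 0.02, 0, 0, 0, 0.02, 0, 0, 0, 0, 0, -0.025, -0.003, 0, 0, -0.025, -0.003, 0, 0, 0, 0, 0, 0]

```text
time_s: 5.42
position: [0.4916, -0.0521, 0.1619]
orientation: [-179.8, 1.2, -173.5]
force: [-0.4, -0.5, 0.2]
width: 0.0004
```

```bash
python3 - <<'E'
from h import *
d=manip.camera("scene"); save(d,"crop3.png",4,(220,130,330,255))
s=manip.read_state(); print(s["position"],s["orientation"],s["force"])
E
```

```text
[ 0.49226633 -0.05197945  0.16198612] [-179.83621272    1.21037474 -173.45711053] [ 0.04110903 -0.45561299 -0.15292981]
```

View pics/crop3.png

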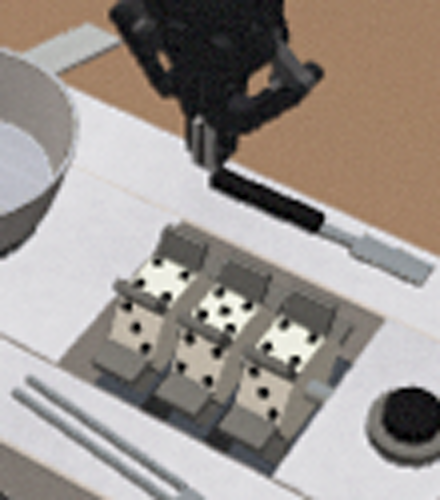

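The picture (tops at about (163,280), (224,308), (288,343)) shows the right wheel at 4 and at rest. The middle is still 5 and the left 4. Now the second step.

send_rows:
  series: [0, 0, -0.024, 0, 0, 0, -0.014, 0, 0, 0, -0.007, 0, 0, 0, 0, 0]

```text
time_s: 5.98
position: [0.4938, -0.0519, 0.1162]
orientation: [-179.8, 1.3, -173.4]
force: [-0.6, 0.0, -0.3]
width: -0.0001
```

send_rows:
  series: [0.007, 0.001, 0, 0, 0.008, 0.001, 0, 0, 0.008, 0.001, 0, 0, 0.008, 0.001, 0, 0, 0.007, 0.001, 0, 0, 0.006, 0.001, 0, 0, 0.003, 0, 0, 0, 0, 0, 0, 0]

```text
time_s: 6.98
position: [0.545, -0.0456, 0.1188]
orientation: [-179.8, 1.3, -173.4]
force: [0.3, -0.1, -0.2]
width: -0.0002
```

send_rows:
  series: [-0.003, 0, 0.022, 0, 0, 0, 0.022, 0, 0, 0, 0, 0, 0.023, 0.025, 0, 0, 0.023, 0.025, 0, 0, 0, 0, 0, 0]

```text
time_s: 7.72
position: [0.5876, 0.0053, 0.1608]
orientation: [-179.8, 1.2, -173.5]
force: [0.4, -0.5, 0.4]
width: -0.0001
```

send_rows:
  series: [0, -0.001, -0.024, 0, 0, 0, -0.014, 0, 0, 0, -0.006, 0, 0, 0, 0, 0]

```text
time_s: 8.22
position: [0.5861, 0.0033, 0.1138]
orientation: [-179.8, 1.1, -173.5]
force: [-0.6, 0.2, -0.1]
width: -0.0002
```

send_rows:
  series: [-0.007, -0.001, 0.003, 0, -0.008, -0.001, 0, 0, -0.008, -0.001, 0, 0, -0.008, -0.001, 0, 0, -0.007, -0.001, 0, 0, -0.006, -0.001, 0, 0, -0.003, 0, 0, 0, 0, 0, 0, 0]

```text
time_s: 9.22
position: [0.5383, -0.0033, 0.1224]
orientation: [-179.7, 1.6, -173.5]
force: [-0.3, 0.1, 0.5]
width: 0.0001
```

send_rows:
  series: [0, 0, 0.02, 0, 0, 0, 0.02, 0, 0, 0, 0, 0, 0.025, 0.003, 0, 0, 0.025, 0.003, 0, 0, 0, 0, 0, 0]

```text
time_s: 9.98
position: [0.5904, 0.0029, 0.1669]
orientation: [-179.7, 1.8, -173.5]
force: [0.2, 0.2, 0.2]
width: -0.0002
```

```bash
python3 - <<'E'
from h import *
d=manip.camera("scene"); save(d,"crop4.png",4,(220,130,330,255))
s=manip.read_state(); print(s["position"],s["orientation"],s["force"])
E
```

```text
[0.58978068 0.0028175  0.16696872] [-179.70207605    1.76278885 -173.54800348] [-5.22609494e-01  1.55169772e-04  4.12195047e-01]
```

View pics/crop4.png

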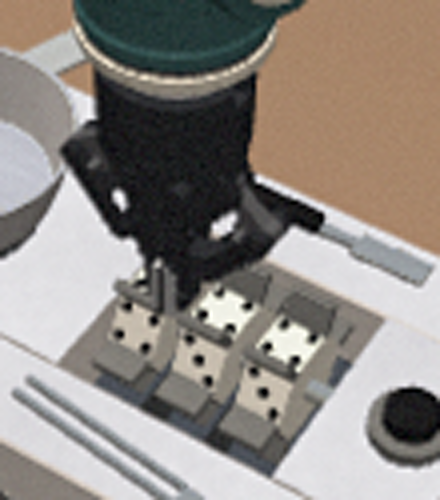

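In this picture the middle wheel shows 4 on top (225,310) with 3 on its far face. The right wheel's far face shows 4 (135,330), so its top is 5, and the left is still 4. The middle needs two more steps back.

send_rows:
  series: [0, 0, -0.026, 0, 0, 0, -0.016, 0, 0, 0, -0.008, 0, 0, 0, 0, 0]

```text
time_s: 10.52
position: [0.5886, 0.0026, 0.1162]
orientation: [-179.7, 1.8, -173.6]
force: [0.5, 0.3, -0.0]
width: -0.0002
```

send_rows:
  series: [-0.008, -0.001, 0, 0, -0.009, -0.001, 0, 0, -0.008, -0.0005, 0, 0, -0.008, 0, 0, 0, -0.007, 0, -0.001, 0, -0.006, -0.001, 0, 0, -0.003, 0, 0, 0, 0, 0, 0, 0]

```text
time_s: 11.52
position: [0.5387, -0.0012, 0.1204]
orientation: [-179.6, 2.4, -173.5]
force: [0.2, -0.2, -0.4]
width: 0.0003
```

send_rows:
  series: [0, 0, 0.02, 0, 0, 0, 0.02, 0, 0, 0, 0, 0, 0.025, 0.003, 0, 0, 0.025, 0.003, 0, 0, 0, 0, 0, 0]

```text
time_s: 12.28
position: [0.5909, 0.005, 0.165]
orientation: [-179.6, 2.5, -173.6]
force: [0.5, 0.2, -0.6]
width: -0.0004
```

send_rows:
  series: [-0.001, -0.002, -0.025, 0, 0, 0, -0.015, 0, 0, 0, -0.008, 0, 0, 0, 0, 0]

```text
time_s: 12.78
position: [0.589, 0.0029, 0.1159]
orientation: [-179.6, 2.5, -173.5]
force: [0.6, -0.2, 0.5]
width: -0.0002
```

```bash
python3 - <<'E'
from h import *
s=manip.read_state(); print(s["position"],s["force"])
E
```

```text
[0.58901267 0.0029028  0.1159157 ] [ 0.63068172 -0.21858084  0.50473779]
```

send_rows:
  series: [-0.008, -0.001, 0, 0, -0.009, -0.001, 0, 0, -0.008, -0.0005, 0, 0, -0.008, 0, 0, 0, -0.007, 0, -0.001, 0, -0.006, -0.001, 0, 0, -0.003, 0, 0, 0, 0, 0, 0, 0]

```text
time_s: 13.78
position: [0.5392, -0.0009, 0.1202]
orientation: [-179.5, 3.1, -173.5]
force: [0.9, 0.2, 0.5]
width: 0.0001
```

send_rows:
  series: [0, 0, 0.02, 0, 0, 0, 0.02, 0, 0, 0, 0.02, 0, 0, 0, 0, 0, -0.025, 0.04, 0, 0, -0.025, 0.04, 0, 0, -0.025, 0.04, 0, 0, 0, 0, 0, 0]

```text
time_s: 14.78
position: [0.4625, 0.1217, 0.1853]
orientation: [-179.5, 3.2, -173.6]
force: [-0.0, -0.1, 0.6]
width: -0.0001
```

```bash
python3 - <<'E'
from h import *
d=manip.camera("scene"); c=manip.camera("top"); 
a=c["pixels"][170:270,235:345]; b=d["pixels"][165:265,230:340]
im=np.hstack([cv2.resize(x,None,fx=3.6,fy=3.6,interpolation=cv2.INTER_CUBIC) for x in(a,b)])
cv2.imwrite("pics/crop5.png",im[:,:,::-1])
s=manip.read_state(); print(s["position"],s["orientation"],s["force"])
E
```

```text
[0.46362384 0.11994945 0.18523047] [-179.47756762    3.15741973 -173.74319409] [ 0.4589796  -0.16977513 -0.27277855]
```

View pics/crop5.png

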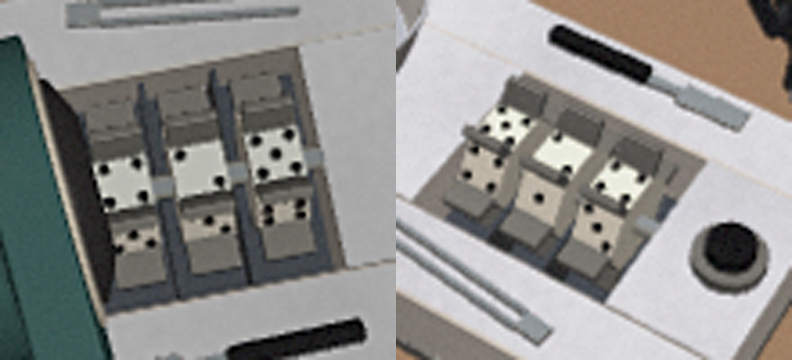

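Both views show 4, 2, 5 with the flats level and the bystanders in place. I'll move over the button at (0.522, 0.121) and come down.

send_rows:
  series: [0.03, 0.0005, 0, 0, 0.028, 0.0005, 0, 0, 0, 0, -0.02, 0, 0, 0, -0.02, 0, 0, 0, -0.015, 0, 0, 0, 0, 0]

```text
time_s: 15.62
position: [0.5234, 0.1165, 0.1248]
orientation: [-179.4, 3.0, -174.0]
force: [0.3, 0.5, -0.0]
width: 0.0
```

```bash
python3 - <<'E'
from h import *
d=manip.camera("scene")
s=manip.read_state(); print(s["position"],s["force"])
for z in(.095,.1,.105,.11,.115): print(z,back(d,(323.1,233.3),z).round(4))
E
```

```text
[0.52375709 0.11657848 0.12561265] [-0.06696232 -0.76580748  0.22040518]
0.095 [0.5231 0.1223 0.095 ]
0.1 [0.5263 0.1239 0.1   ]
0.105 [0.5295 0.1256 0.105 ]
0.11 [0.5328 0.1272 0.11  ]
0.115 [0.536  0.1288 0.115 ]
```

send_rows:
  series: [0, 0.005, -0.01, 0, 0, 0, -0.008, 0, 0, 0, -0.004, 0, 0, 0, 0, 0]

```text
time_s: 16.18
position: [0.5242, 0.1224, 0.1038]
orientation: [-179.4, 3.2, -174.0]
force: [-0.7, -1.1, 2.7]
width: 0.0002
```

send_rows:
  series: [0, 0, -0.003, 0, 0, 0, -0.003, 0, 0, 0, 0, 0]

```text
time_s: 16.55
position: [0.5244, 0.1224, 0.0985]
orientation: [-179.4, 3.2, -174.0]
force: [-3.3, -0.7, 5.4]
width: -0.0
```

send_rows:
  series: [0, 0, -0.002, 0, 0, 0, -0.002, 0, 0, 0, 0, 0]

```text
time_s: 16.92
position: [0.5248, 0.1225, 0.0966]
orientation: [-179.5, 3.3, -174.0]
force: [-3.8, -0.4, 6.4]
width: 0.0004
```

send_rows:
  series: [0, 0, -0.004, 0, 0, 0, -0.004, 0]

```text
time_s: 17.18
position: [0.5255, 0.1226, 0.0953]
orientation: [-179.5, 3.5, -174.0]
force: [-33.9, -6.9, 56.5]
width: 0.0004
```

The force jumped to 56 N at z = 0.0953, which is the hard stop, so the button is fully in. I'm letting it out and retreating.

send_rows:
  series: [0, 0, 0.006, 0, 0, 0, 0.01, 0, 0, 0, 0.02, 0, 0, 0, 0.03, 0, 0, 0, 0.03, 0, -0.03, 0.02, 0, 0, -0.03, 0.02, 0, 0, 0, 0, 0, 0, 0, 0, 0, 0]

```text
time_s: 18.3
position: [0.4648, 0.1633, 0.2014]
orientation: [-179.5, 3.7, -174.0]
force: [-0.0, -0.1, -0.0]
width: 0.0001
```

```bash
python3 - <<'E'
from h import *
d=manip.camera("scene"); save(d,"end.png",3,(190,130,390,310))
s=manip.read_state(); print(s["time_s"],s["position"],s["force"])
E
```

```text
18.35 [0.46490957 0.16323064 0.20138493] [ 0.52217325 -0.0387466   0.50668886]
```

View pics/end.png

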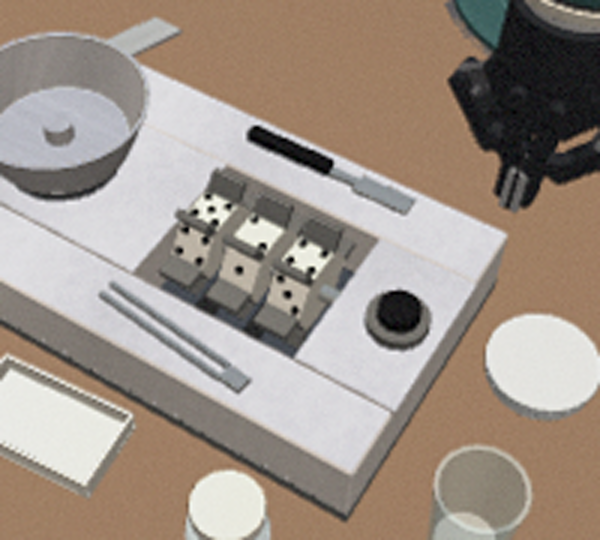

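The last picture shows the wheels at 4, 2, 5, the button out at (400,310), the bystanders in place and the gripper clear.

```bash
python3 -c "
from bench import manip
print(manip.job_done())"
```

```text
the job is handed in; nothing more can be done
None
```

The seed counter is set to 4, 2, 5, and the load button was pressed once, after the number was right. I handed the job in at about 18 s of the 64 s; no verdict was reported.

- **Wheels:** they started at 4, 5, 3. I left the left wheel alone, stepped the middle one back three times and the right one forward twice. Both cameras showed 4, 2, 5 with the wheels at rest before the press, and the scene camera showed the same after it.
- **Load button:** it went about 8 mm from first contact (z about 0.104 m) to its hard stop (z about 0.095 m), then came back out. The end stop met the fingers with 56 N vertically, plus 34 N sideways because the tool had tilted about 3.5° during the moves. That is about 66 N in all, under the 120 N wrist limit, and only the fingertips touched.
- **Other items:** in the final picture the forceps, spatula, dish, beaker, jar and tray are where they were. The flask was outside that crop, but the arm did not go near it. The gripper is clear of everything, with no contact force.

No checks failed or disagreed.

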